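Snap a bearing cover home with the seating tool

TASK

One of the two bearing housings has its round end cover standing proud and slightly askew: take the seating tool by its handle, press its flat face centrally and squarely onto that cover, steadily and not with a blow, until the cover snaps fully home and level. Press only with the tool, not with the fingers, and leave the other, finished housing alone. Then stand the tool upright on its face in the small square tool tray and let go.

Things in the scene. Friction and masses are not known exactly. Their poses are not given: they have to be found in the camera images.
- tool_mid (a point): Seating tool (loose, 0.25 to 0.49 kg), standing upright on its face on the bench: a round steel pressing disc 50 mm wide, 15 mm thick; above it a black ribbed round handle 28 mm in diameter, 15 to 66 mm above the face, with a low domed steel end; 72 mm tall in all. This point is on its axis, 40 mm above the face; z points from face to handle end.
- tool_face (a point): Centre of the seating tool's flat pressing face (its underside); same axes as tool_mid.
- seating_tool: The seating tool; origin at the centre of its pressing face.
- cover_top (a point): Centre of the upper face of the cover to be seated: a plain aluminium disc 56 mm in diameter, 5 mm thick, with a 46 mm black snap skirt below it, started in its housing. At first it stands 8 mm proud (this point about 55 mm above the bench), tilted by up to 5 degrees; home, the disc lies on the housing and this point is 47 mm above the bench. z is normal to the disc.
- cover: The cover to be seated; origin at the centre of its disc's underside. It gives to off-centre pressing by tilting (from about 0.07 N m) and stays so; a square face pressed on it rights it.
- cover_slide (a joint): How far the cover has been pressed in, in m: 0 proud, 0.008 fully home. It gives way at about 15 N, then resists less and less; past 5.5 mm it snaps the rest of the way by itself against a hard stop and stays there.
- done_top (a point): Centre of the upper face of the cover of the other housing, which is of the same make and already home and level (47 mm above the bench). To be left alone.
- housing_done: The other, finished housing with its cover, fixed; origin at the centre of its underside, on the bench.
- tool_tray_in (a point): Centre of the inner floor of the small square aluminium tool tray, fixed: 120 x 120 mm outside, walls 4 mm thick and 14 mm high, floor 4 mm thick (this point is 4 mm above the bench); x and y run along its sides.
- housing_open: The housing of the cover to be seated, fixed: a dark steel base 90 x 90 x 12 mm with four corner bolts and a grey round boss 68 mm in diameter whose top is 42 mm above the bench; origin at the centre of its underside.

How it is judged:
On the way:
1. the cover is pressed home and level by the tool, whose face is on it, centred within 12 mm and square (value of joint cover_slide above 0.007 m and angle between cover_top's own z axis and vertical below 0.035 rad and horizontal distance between tool_face and cover_top below 0.012 m and angle between tool_face's own z axis and vertical below 0.1 rad and z of tool_face in the frame of cover_top below 0.005 m), for 0.1 s.
At the end, for the whole second after the job is handed in: The cover is in by at least 7 of its 8 mm and level within 0.035 rad (2 degrees), and the seating tool stands released, upright and at rest on its face on the floor of the tool tray, wholly inside its walls (value of joint cover_slide above 0.007 m and angle between cover_top's own z axis and vertical below 0.035 rad and x of tool_face in the frame of tool_tray_in between -0.036 and 0.036 m and y of tool_face in the frame of tool_tray_in between -0.036 and 0.036 m and z of tool_face in the frame of tool_tray_in between -0.003 and 0.003 m and angle between tool_face's own z axis and vertical below 0.06 rad and linear speed of seating_tool below 0.02 m/s); the robot touches nothing.
It fails at once if the fingers or the arm press on the cover (contact force between any of the fingers, the arm and cover above 2 N).
It fails at once if the cover is struck or forced with more than 80 N (contact force between seating_tool and cover above 80 N).
It fails at once if the finished housing is pressed or knocked (contact force between anything else and housing_done above 5 N).
It also fails if it takes over 48 s, if anything falls off the work surface, if the arm or the gripper's body presses on something with over 40 N, if the wrist force passes 120 N, or if a joint passes its speed limit or range.

ROBOT

A 6-joint arm with a two-finger parallel gripper is mounted at the origin on a cart in front of the work surface, level with it; the furniture and walls round the work are solid. World frame = base frame: x ahead of the robot, y to its left, z up, the work surface at z = 0. Lengths are in m, angles in rad, forces in N, time in s.
With the tool pointing down it reaches from about 0.275 to 1 m from the base axis. Payload 8.4 kg.
Tool frame: the origin (TCP) lies midway between the tips of the shut fingers; the grasp point (between the pads) lies 19 mm behind it (r.pinch_z is the distance from the TCP to the grasp point, in m); z points along the fingers, y is the line along which they close (so a half turn about z gives the same grasp; the last joint's range is limited). The gripper opens to 85 mm and grips with 20 to 120 N. Pads are 22 mm wide; open, the fingers measure 114 mm over their backs; the gripper's body (76 mm by 85 mm) begins 54 mm behind the grasp point. The pads swing forward as they close: fully open they stand 13 mm farther back than shut.
Start: joints at [1.276, 0.353, 1.633, -0, 1.155, -0.002], TCP at [0.18, 0.598, 0.231] pointing down, gripper open.
Joint ranges: [-2.63, 2.63], [-0.92, 2.1], [0.06, 2.66], [-1.3, 4.44], [0, 2.69], [-3.02, 3.02]. Speed limits (rad/s): [2.22, 2.22, 2.79, 3.14, 3.14, 3.14].

INTERFACE

Orientations are given as a unit quaternion [x, y, z, w].
In Python, from workcell import sensors, cams, job, r gives the robot as it stands.
- The arm moves only by the tool step_arm, never from a script. Its argument "rows" is text: rows parted by semicolons, each of 5 numbers parted by spaces: the shift along the tool's x, y, z in cm, then the turn about the tool's z in rad, then the opening, from -1 (shut) to 1 (fully open). In form: tx ty tz roll hand; .... A call has 1 to 20 rows; each row shifts and turns the commanded pose from where the row before left it, along the tool's axes as they then stand; what a row does not reach is not made up. A row lasts 1/10 s, in which the tool goes at most 50 mm and 8.59 degrees, less where a joint would pass 70% of its speed; a pose out of reach is approached as far as the arm can. A call is refused whole if a number of a shift passes 5 or a number of a turn 0.15, either way. A call with a gripper value outside its range is refused whole. The fingers move at their own pace and stop on an object; the grip force is fixed at half the most. Time passes only in rows, so rows that do not move let the fingers close. It gives the time, the measured TCP pose, the force, the opening and the grip force at its end, in the units of the state.
- sensors.read_state(): the state, without advancing time (a new reading comes with each control period).
- cams.read_camera(name): name is "scene" or "side" or "wrist"; returns a dict with "image" (384x512x3 uint8, blue, green, red), "camera_matrix" (3x3 intrinsics, pixels), "cam_to_world" (4x4, takes a point from camera to world coordinates); the wrist camera has in their place "mount" (4x4, takes a point from camera to tool coordinates, whose origin is the TCP and whose axes are the flange's). Camera axes: x right, y down, z forward; pixel columns grow to the right and rows downward; lengths in m; the calibration is good to about 2 mm. The wrist camera is an equidistant fisheye: a pixel r from the principal point sees the ray r / f radians off the axis. A picture is of the moment at which its call begins: read the wrist's pose just before it. There is no depth.
- job.close_job(): hands the job in; it is judged then, once.
The state is a dict: "clock": time; "qpos": joint angles; "joint_vel": joint speeds; "tau": joint torques, N m; "position": TCP position; "tool_rot": TCP orientation; "wrist_force": force on the tool from outside, world axes, zero at the start; "ft_torque": the same for the moment, N m; "opening": opening from 0.0 (shut) to 1.0 (fully open); "gripper_force": force on a finger pad.
Only numpy, scipy, OpenCV 4.12 (cv2) and the standard library are available. Lean on these libraries where they do the work, as an engineer would, in place of code of your own. Each camera call takes 0.05 s, during which the arm holds its last target. There are 200 camera calls.

## Working session

There is one attempt and no reset: what is moved stays moved. The work goes in short steps, Python scripts to look and compute and a tool call to move; the robot and the scene stay as the last step left them, time stands still between calls to the robot, and variables do not carry over. Pictures are saved under pics/ and viewed, at most 10 in all, crops included, and the job is handed in when it is done.

Besides the shell and the picture viewer there is one more tool, called after "Emit:" by a JSON object that holds its "op" and its "data", one argument or row to a line. step_arm: Moves the arm, as the interface text tells. Its arguments: {"type":"object","properties":{"rows":{"type":"string"}},"required":["rows"]}

```bash
mkdir -p pics; ls; python3 - <<'E'
from workcell import sensors,cams,job,r
import cv2,numpy as np
s=sensors.read_state();print(s)
ims=[]
for n in("scene","side","wrist"):
    d=cams.read_camera(n);cv2.imwrite(f"pics/{n}0.png",d["image"]);np.savez(f"{n}.npz",**d)
    print(n,d["camera_matrix"],d.get("cam_to_world",d.get("mount")))
E
```

```text
pics
{'clock': 0.0, 'qpos': array([ 1.27558480e+00,  3.53658795e-01,  1.63415912e+00,  1.12717789e-05,
        1.15522324e+00, -2.33703799e-03]), 'joint_vel': array([-0.00038731,  0.00062685,  0.0002102 , -0.00037317,  0.00021251,
       -0.00113125]), 'tau': array([-9.79115539e-04, -6.05280590e+01, -3.42049456e+01, -1.69276143e-05,
        9.43140651e-03, -5.24092616e-05]), 'position': array([0.18025448, 0.5979205 , 0.23054436]), 'tool_rot': array([ 1.45916656e-01,  9.89296621e-01, -7.15485230e-04, -1.12450283e-04]), 'wrist_force': array([0.67479714, 0.02297724, 0.60439697]), 'ft_torque': array([-0.01433006,  0.02793238,  0.03101711]), 'gripper_force': 0.0, 'opening': 0.9985495801067419}
scene [[388.95208181   0.         262.35568331]
 [  0.         388.95208181 194.65127481]
 [  0.           0.           1.        ]] [[-6.09683325e-01 -3.20617403e-01  7.24907390e-01 -1.42485745e-01]
 [-7.92644844e-01  2.45886349e-01 -5.57901474e-01  7.37993401e-01]
 [ 6.28090658e-04 -9.14737331e-01 -4.04048538e-01  4.48808655e-01]
 [ 0.00000000e+00  0.00000000e+00  0.00000000e+00  1.00000000e+00]]
side [[446.55732504   0.         257.33016804]
 [  0.         446.55732504 187.8509709 ]
 [  0.           0.           1.        ]] [[-0.96588999 -0.11014619  0.23435941  0.30895314]
 [-0.2582414   0.3426796  -0.90326191  1.01688229]
 [ 0.01918067 -0.93297294 -0.3594351   0.38041213]
 [ 0.          0.          0.          1.        ]]
wrist [[297.31863964   0.         258.11174781]
 [  0.         297.31863964 190.35658814]
 [  0.           0.           1.        ]] [[-9.84219491e-04 -9.65966911e-01 -2.58663795e-01  6.49213357e-02]
 [ 9.99999508e-01 -9.18483492e-04 -3.74982303e-04 -1.92964436e-04]
 [ 1.24642071e-04 -2.58664037e-01  9.65967339e-01 -1.44137980e-01]
 [ 0.00000000e+00  0.00000000e+00  0.00000000e+00  1.00000000e+00]]
```

View pics/scene0.png

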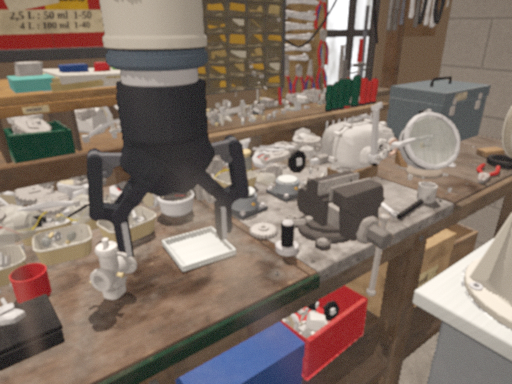

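View pics/side0.png

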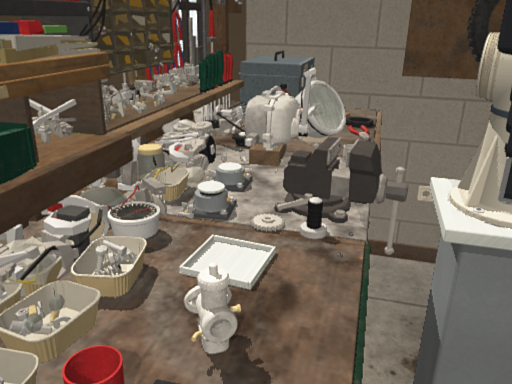

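Scene and side views show the tray (side ~229,259), the tool (side ~314,215), and two housings (side ~212,195 and ~232,172). I'll enlarge these.

```bash
python3 - <<'E'
import cv2,numpy as np
a=cv2.imread("pics/side0.png");b=cv2.imread("pics/scene0.png");w=cv2.imread("pics/wrist0.png")
c=cv2.resize(a[150:300,170:350],None,fx=4.4,fy=4,interpolation=cv2.INTER_CUBIC)
cv2.imwrite("pics/c1.png",cv2.resize(a[150:290,175:335],(800,700))[:600])
A=cv2.resize(a[155:245,185:335],(750,450),interpolation=cv2.INTER_CUBIC)
cv2.imwrite("pics/c1.png",A)
cv2.imwrite("pics/w2.png",cv2.resize(w,(768,576)))
E
```

```text
(no output)
```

View pics/c1.png

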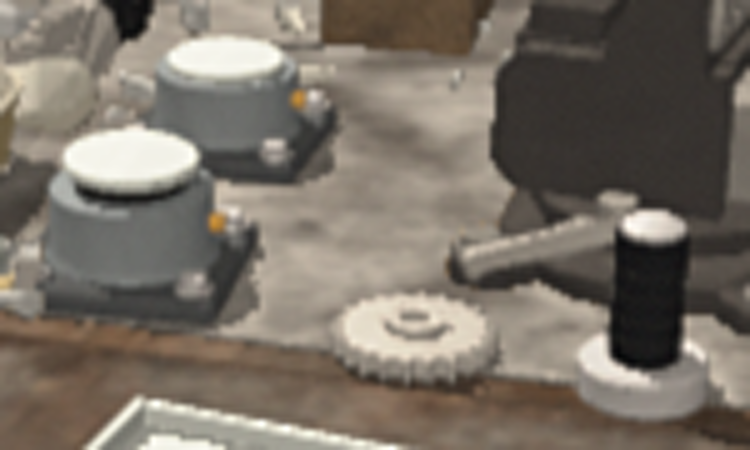

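View pics/w2.png

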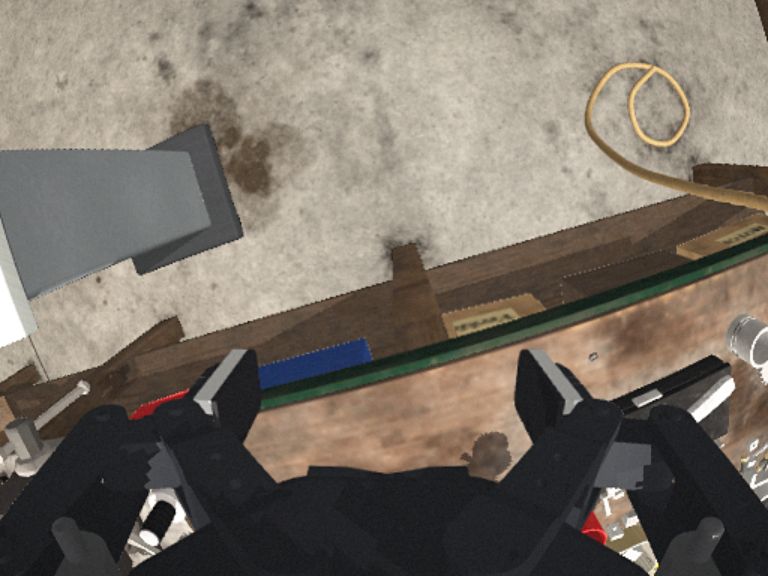

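Near housing (crop cover centre 131,158 → side 211,187) is the proud one; far one (230,167) is home. The wrist camera sees the tool only at its edge.

```bash
cat > h.py <<'E'
import numpy as np
def ray(n,u,v,z):
    d=np.load(n+".npz");K=d["camera_matrix"];T=d["cam_to_world"]
    a=T[:3,:3]@np.linalg.solve(K,[u,v,1]);o=T[:3,3]
    return o+a*(z-o[2])/a[2]
def fish(px,z,pos,q,M,K):
    "wrist pixel -> world at height z"
    from scipy.spatial.transform import Rotation as R
    x,y=px[0]-K[0,2],px[1]-K[1,2];r=np.hypot(x,y);t=r/K[0,0]
    c=np.array([np.sin(t)*x/r,np.sin(t)*y/r,np.cos(t)])
    Rw=R.from_quat(q).as_matrix();a=Rw@M[:3,:3]@c;o=pos+Rw@M[:3,3]
    return o+a*(z-o[2])/a[2]
E
python3 - <<'E'
from h import *
np.set_printoptions(precision=4,suppress=True)
P=lambda l,*a:print(l,ray(*a))
P("cover","side",211.2,186.6,.055)
P("done","side",230.2,166.6,.047)
P("tooltop","side",315.8,199.8,.070);P("toolbase","side",313.6,233.4,0)
P("tooltop sc","scene",287,221,.070);P("toolbase sc","scene",287,252,0)
for c in[(214,237),(278,245),(246,288),(181,266)]:P("tray","side",*c,.014)
for c in[(162,238),(214,229),(236,247),(185,269)]:P("tray sc","scene",*c,.014)
E
```

```text
cover [0.6123 0.221  0.055 ]
done [0.6235 0.0638 0.047 ]
tooltop [0.3943 0.2626 0.07  ]
toolbase [0.3943 0.259  0.    ]
tooltop sc [0.3978 0.2572 0.07  ]
toolbase sc [0.3897 0.2617 0.    ]
tray [0.5585 0.3531 0.014 ]
tray [0.4435 0.3489 0.014 ]
tray [0.4597 0.4891 0.014 ]
tray [0.5738 0.4602 0.014 ]
tray sc [0.5847 0.458  0.014 ]
tray sc [0.5501 0.3456 0.014 ]
tray sc [0.4539 0.3495 0.014 ]
tray sc [0.4469 0.4727 0.014 ]
```

Emit:
{"op": "step_arm", "data": {
  "rows": "-1.5 -1.3 0 0 1;-3.2 -2.75 0 0 1;-3.2 -2.75 0 0 1;-3.2 -2.75 0 0 1;-3.2 -2.75 0 0 1;-3.2 -2.75 0 0 1;-3.2 -2.75 0 0 1;-3.2 -2.75 0 0 1;-3.2 -2.75 0 0 1;-3.1 -2.8 0 0 1;0 0 0 0 1;0 0 0 0 1"
}}

```text
clock: 1.35
position: [0.3943, 0.2599, 0.2312]
tool_rot: [0.147, 0.989, -0.0, -0.0]
wrist_force: [0.1, 0.3, -0.8]
opening: 1.002
gripper_force: 0.0
```

```bash
cat >> h.py <<'E'
def look(name):
    from workcell import sensors,cams;import cv2
    s=sensors.read_state();d=cams.read_camera("wrist");cv2.imwrite(f"pics/{name}.png",cv2.resize(d["image"],(768,576)))
    np.savez(name+".npz",pos=s["position"],q=s["tool_rot"],M=d["mount"],K=d["camera_matrix"]);print(s["clock"],s["position"],s["tool_rot"],s["wrist_force"])
def wl(name,u,v,z):
    d=np.load(name+".npz");return fish((u/1.5,v/1.5),z,d["pos"],d["q"],d["M"],d["K"])
E
python3 -c "
from h import *
look('w3')"
```

```text
1.35 [0.39428894 0.25993828 0.23123421] [ 1.47313950e-01  9.89089774e-01 -1.91166082e-05 -1.34069847e-04] [ 0.12936126  0.3405105  -0.79828044]
```

View pics/w3.png

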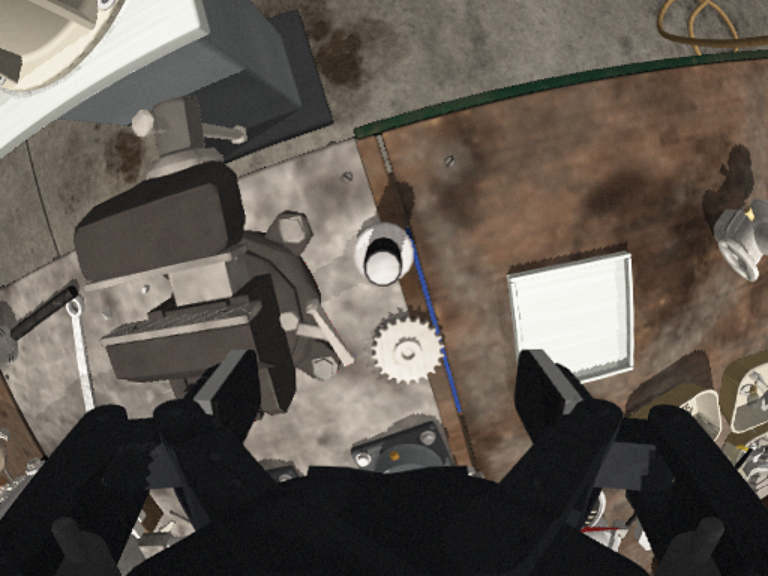

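Tool dome at (384,266), disc centre ~(385,251); tray corners (509,277),(631,253),(634,369),(520,385); vise bolt/rod left at (293,225),(345,360).

```bash
python3 - <<'E'
from h import *
np.set_printoptions(precision=4,suppress=True)
for l,u,v,z in[("dome",384,266,.070),("disc",385,251,.008),("bolt",293,225,.03),("rodend",348,360,.03),("rod2",310,310,.03),("gear",408,352,.015),("t",509,277,.014),("t",631,253,.014),("t",634,369,.014),("t",520,385,.014)]:print(l,wl("w3",u,v,z))
E
```

```text
dome [0.3961 0.2568 0.07  ]
disc [0.397  0.2569 0.008 ]
bolt [0.3514 0.1949 0.03  ]
rodend [0.4734 0.2006 0.03  ]
rod2 [0.4219 0.1848 0.03  ]
gear [0.4875 0.2503 0.015 ]
t [0.4478 0.3523 0.014 ]
t [0.4604 0.4729 0.014 ]
t [0.5803 0.4625 0.014 ]
t [0.5534 0.3413 0.014 ]
```

Emit:
{"op": "step_arm", "data": {
  "rows": "-0.24 -0.21 2 0 0.1;0 0 3 0 0.1;0 0 3 0 0.1;0 0 3 0 0.1;0 0 3 0 0.1;0 0 2.5 0 0.1;0 0 1.5 0 0.1;0 0 1.5 0 0.1;0 0 1.2 0 0.1;0 0 0 0 0.1;0 0 0 0 0.1"
}}

```text
clock: 2.5
position: [0.3956, 0.2591, 0.0244]
tool_rot: [0.145, 0.989, -0.0, -0.0]
wrist_force: [0.4, -0.5, -0.8]
opening: 0.554
gripper_force: 0.0
```

Emit:
{"op": "step_arm", "data": {
  "rows": "0 0 0 0 -1;0 0 0 0 -1;0 0 0 0 -1;0 0 0 0 -1;0 0 0 0 -1;0 0 0 0 -1;0 0 0 0 -1"
}}

```text
clock: 3.2
position: [0.3958, 0.2583, 0.025]
tool_rot: [0.146, 0.989, -0.0, 0.0]
wrist_force: [-1.6, -4.1, 6.5]
opening: 0.315
gripper_force: 58.6
```

Emit:
{"op": "step_arm", "data": {
  "rows": "0 0 -1 0 -1;0 0 -2 0 -1;0 0 -3 0 -1;0 0 -3 0 -1;0 0 -3 0 -1;0 0 -3 0 -1;-2 0.32 -2.5 0 -1;-4 0.64 0 0 -1;-4 0.64 0 0 -1;-4 0.64 0 0 -1;-4 0.64 0 0 -1;-4 0.64 0 0 -1;-3.3 0.5 0 0 -1;-2 0.36 0 0 -1;0 0 0 0 -1;0 0 0 0 -1;0 0 0 0 -1"
}}

```text
clock: 4.9
position: [0.6687, 0.2219, 0.1993]
tool_rot: [0.146, 0.989, -0.0, -0.001]
wrist_force: [-0.5, 0.2, -5.3]
opening: 0.311
gripper_force: 59.7
```

```bash
python3 -c "
from h import *
look('w4')"
```

```text
4.9 [0.66873224 0.22186694 0.19928567] [ 1.45763109e-01  9.89319350e-01 -1.40582010e-04 -5.65412572e-04] [-0.51680701  0.22151958 -5.30686773]
```

View pics/w4.png

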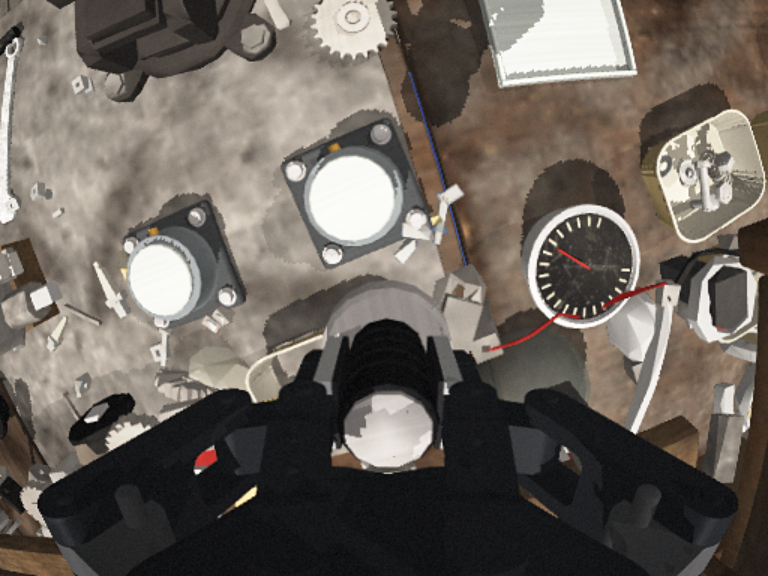

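Cover's white disc spans about x 306–397, y 153–245 (centre ~351,198); tool hangs straight in the grip (dome 387,428, disc centred ~386). The cover is now fitted with an ellipse.

```bash
python3 - <<'E'
from h import *
import cv2
np.set_printoptions(precision=4,suppress=True)
im=cv2.imread("pics/w4.png",0)
for th in(225,240):
    m=(im>th).astype(np.uint8);m[:, :290]=0;m[:, 410:]=0;m[:140]=0;m[255:]=0
    c=max(cv2.findContours(m,0,2)[0],key=cv2.contourArea);e=cv2.fitEllipse(cv2.convexHull(c));print(th,e,wl("w4",*e[0],.055))
b=np.mean([wl("w4",*p,.016) for p in[(296,170),(381,132),(417,217),(333,254)]],0);print("bolts",b)
print("dome",wl("w4",387,428,.2-.025+.07))
E
```

```text
225 ((351.41827392578125, 198.3472442626953), (83.5127182006836, 83.72322845458984), 96.56067657470703) [0.6178 0.2128 0.055 ]
240 ((351.3758544921875, 198.2250518798828), (82.47328186035156, 82.5507583618164), 107.98084259033203) [0.6177 0.2128 0.055 ]
bolts [0.6168 0.2136 0.016 ]
dome [0.6684 0.2217 0.245 ]
```

Emit:
{"op": "step_arm", "data": {
  "rows": "1.5 -0.8 0 0 -1;2 -1 0 0 -1;1.14 -0.53 1 0 -1;0 0 2 0 -1;0 0 2.5 0 -1;0 0 2.5 0 -1;0 0 1.5 0 -1;0 0 1 0 -1;0 0 0.2 0 -1;0 0 0 0 -1;0 0 0 0 -1"
}}

```text
clock: 6.05
position: [0.6195, 0.2131, 0.0934]
tool_rot: [0.146, 0.989, 0.0, 0.001]
wrist_force: [0.7, 0.2, -3.7]
opening: 0.315
gripper_force: 59.8
```

```bash
python3 - <<'E'
from workcell import sensors,cams
import cv2,numpy as np
print(sensors.read_state()["position"],sensors.read_state()["wrist_force"])
a=cams.read_camera("side")["image"];b=cams.read_camera("scene")["image"]
A=cv2.resize(a[140:230,160:280],(800,600),interpolation=cv2.INTER_CUBIC)[:, :]
cv2.imwrite("pics/s5.png",A)
E
```

```text
[0.61954147 0.21313146 0.09340547] [ 0.70064206  0.16651586 -3.68197812]
```

View pics/s5.png

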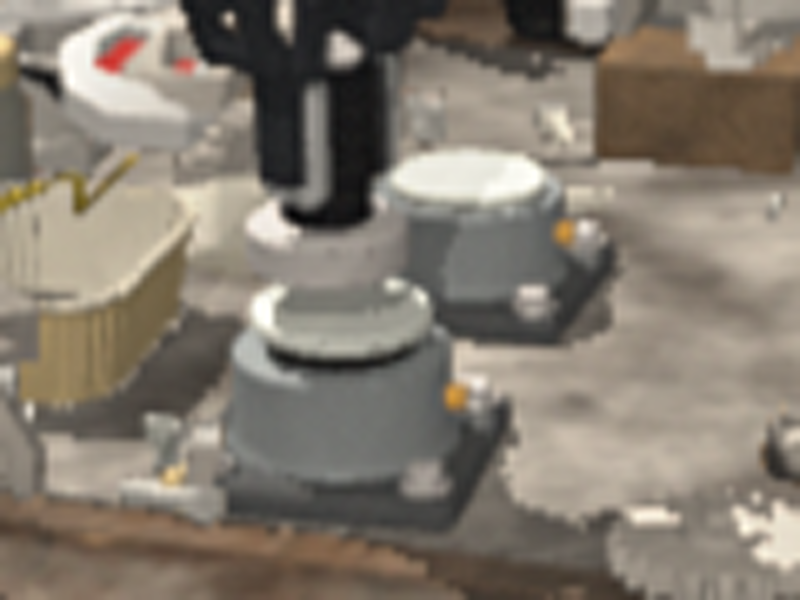

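The tool disc (centre x~328 in crop) sits ~4 mm left of the cover (x~342), depth looks right to a few mm. Shift about 3 mm in -x and lower.

Emit:
{"op": "step_arm", "data": {
  "rows": "0.2 0.02 0.2 0 -1;0.13 0.02 0.3 0 -1;0 0 0.2 0 -1;0 0 0.2 0 -1;0 0 0.1 0 -1;0 0 0 0 -1;0 0 0 0 -1"
}}

```text
clock: 6.85
position: [0.6158, 0.2142, 0.0823]
tool_rot: [0.146, 0.989, 0.0, 0.0]
wrist_force: [0.8, 0.0, -4.5]
opening: 0.312
gripper_force: 59.8
```

Emit:
{"op": "step_arm", "data": {
  "rows": "0 0 0.05 0 -1;0 0 0.05 0 -1;0 0 0.05 0 -1;0 0 0.05 0 -1;0 0 0.05 0 -1;0 0 0.05 0 -1"
}}

```text
clock: 7.45
position: [0.6159, 0.2142, 0.0799]
tool_rot: [0.146, 0.989, 0.0, 0.0]
wrist_force: [-3.0, -0.9, 5.9]
opening: 0.311
gripper_force: 60.5
```

Emit:
{"op": "step_arm", "data": {
  "rows": "0 0 0.05 0 -1;0 0 0.05 0 -1;0 0 0.05 0 -1;0 0 0.05 0 -1"
}}

```text
clock: 7.85
position: [0.6159, 0.2142, 0.0783]
tool_rot: [0.146, 0.989, 0.0, 0.0]
wrist_force: [-3.3, -0.8, 5.8]
opening: 0.315
gripper_force: 60.8
```

Emit:
{"op": "step_arm", "data": {
  "rows": "0 0 0.05 0 -1;0 0 0.05 0 -1;0 0 0.05 0 -1;0 0 0.05 0 -1;0 0 0.05 0 -1;0 0 0.05 0 -1"
}}

```text
clock: 8.45
position: [0.6155, 0.2142, 0.0736]
tool_rot: [0.146, 0.989, -0.0, -0.0]
wrist_force: [-0.0, 0.6, -4.0]
opening: 0.312
gripper_force: 59.6
```

```bash
python3 -c "
from workcell import sensors
s=sensors.read_state();print(s['wrist_force'],s['ft_torque'],s['position'])"
```

```text
[-0.00699177  0.64965963 -3.95799255] [0.04282818 0.03362013 0.05895849] [0.61548409 0.21416099 0.07364046]
```

Emit:
{"op": "step_arm", "data": {
  "rows": "0 0 0.05 0 -1;0 0 0.05 0 -1;0 0 0.05 0 -1;0 0 0.05 0 -1;0 0 0 0 -1"
}}

```text
clock: 8.95
position: [0.6157, 0.2142, 0.0722]
tool_rot: [0.146, 0.989, -0.0, -0.0]
wrist_force: [-0.0, 0.5, -5.3]
opening: 0.308
gripper_force: 59.6
```

Emit:
{"op": "step_arm", "data": {
  "rows": "0 0 0.05 0 -1;0 0 0.05 0 -1;0 0 0.05 0 -1;0 0 0 0 -1"
}}

```text
clock: 9.35
position: [0.6159, 0.2142, 0.0718]
tool_rot: [0.146, 0.989, 0.0, 0.0]
wrist_force: [-3.2, -1.6, 6.2]
opening: 0.314
gripper_force: 60.9
```

Contact at the stop (~11 N); press a little harder and hold.

Emit:
{"op": "step_arm", "data": {
  "rows": "0 0 0.05 0 -1;0 0 0.05 0 -1;0 0 0.05 0 -1;0 0 0 0 -1;0 0 0 0 -1"
}}

```text
clock: 9.85
position: [0.6161, 0.2142, 0.0716]
tool_rot: [0.146, 0.989, 0.0, 0.0]
wrist_force: [-6.4, -2.6, 17.1]
opening: 0.312
gripper_force: 62.0
```

Emit:
{"op": "step_arm", "data": {
  "rows": "0 0 0.05 0 -1;0 0 0.05 0 -1;0 0 0.05 0 -1;0 0 0 0 -1;0 0 0 0 -1;0 0 0 0 -1"
}}

```text
clock: 10.45
position: [0.6164, 0.2143, 0.0714]
tool_rot: [0.146, 0.989, 0.0, 0.001]
wrist_force: [-10.0, -3.1, 27.2]
opening: 0.314
gripper_force: 63.2
```

```bash
python3 - <<'E'
from workcell import sensors,cams
import cv2
print(sensors.read_state()["position"],sensors.read_state()["wrist_force"])
a=cams.read_camera("side")["image"]
cv2.imwrite("pics/s6.png",cv2.resize(a[140:230,160:280],(800,600),interpolation=cv2.INTER_CUBIC))
E
```

```text
[0.61636532 0.21425507 0.0713597 ] [-9.97731476 -3.10106244 27.19955421]
```

View pics/s6.png

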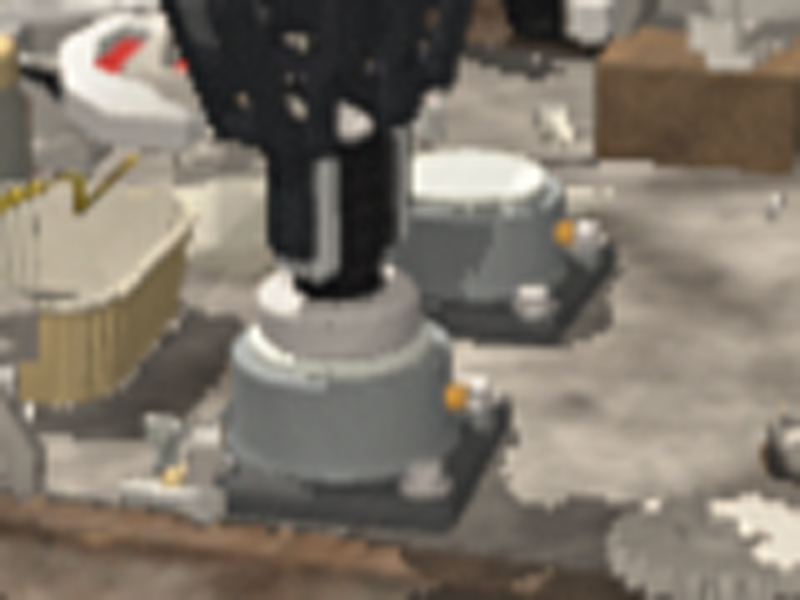

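The cover is flush and level on its housing and the tool is centred and square on it. Lift and go to the tray.

Emit:
{"op": "step_arm", "data": {
  "rows": "0 0 -0.2 0 -1;0 0 -0.5 0 -1;0 0 -1.5 0 -1;0 0 -2.5 0 -1;0 0 -3 0 -1;1 1 -2 0 -1;2.5 2.5 0 0 -1;2.8 2.8 0 0 -1;2.8 2.8 0 0 -1;2.8 2.8 0 0 -1;2.3 2.2 0 0 -1;1.47 1.34 0 0 -1;0 0 0 0 -1;0 0 0 0 -1;0 0 0 0 -1"
}}

```text
clock: 12.0
position: [0.5107, 0.4066, 0.165]
tool_rot: [0.146, 0.989, -0.0, 0.0]
wrist_force: [0.5, -0.7, -4.4]
opening: 0.314
gripper_force: 59.9
```

```bash
python3 -c "
from h import *
look('w7')"
```

```text
12.0 [0.51068234 0.40659337 0.16496551] [ 1.46103327e-01  9.89269322e-01 -1.24879762e-04  1.01268811e-04] [ 0.46939796 -0.73702154 -4.41791956]
```

View pics/w7.png

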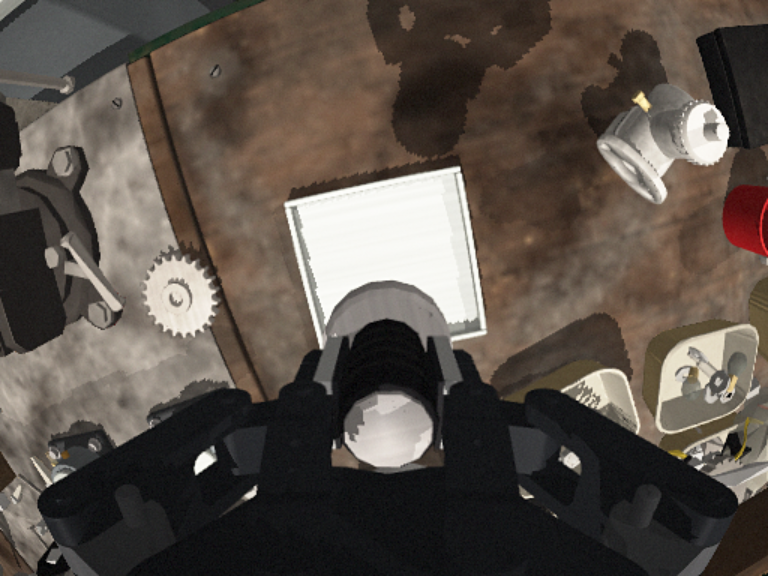

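Tray rim corners at (286,204), (461,168), (486,332).

```bash
python3 -c "
from h import *
a,b,c=[wl('w7',*p,.014) for p in((286,204),(461,168),(486,332))]
print(a,b,c,(a+c)/2)"
```

```text
[0.45020007 0.35362069 0.014     ] [0.46140465 0.47209058 0.014     ] [0.57785945 0.46019991 0.014     ] [0.51402976 0.4069103  0.014     ]
```

Emit:
{"op": "step_arm", "data": {
  "rows": "-0.3 0.1 2 0 -1;0 0 3 0 -1;0 0 3 0 -1;0 0 2.5 0 -1;0 0 1.2 0 -1;0 0 0.7 0 -1;0 0 0.4 0 -1;0 0 0.2 0 -1;0 0 0.1 0 -1;0 0 0 0 -1;0 0 0 0 -1"
}}

```text
clock: 13.15
position: [0.5137, 0.4076, 0.0344]
tool_rot: [0.146, 0.989, 0.0, 0.0]
wrist_force: [-0.6, -0.4, -4.8]
opening: 0.314
gripper_force: 59.8
```

Emit:
{"op": "step_arm", "data": {
  "rows": "0 0 0.1 0 -1;0 0 0.1 0 -1;0 0 0.1 0 -1;0 0 0.1 0 -1;0 0 0.1 0 -1;0 0 0.06 0 -1;0 0 0 0 -1;0 0 0 0 -1"
}}

```text
clock: 13.95
position: [0.5135, 0.4073, 0.0291]
tool_rot: [0.146, 0.989, -0.0, 0.0]
wrist_force: [-2.8, -1.9, 5.5]
opening: 0.311
gripper_force: 61.1
```

On the floor. Release partly, then rise.

Emit:
{"op": "step_arm", "data": {
  "rows": "0 0 0 0 -0.2;0 0 0 0 0;0 0 0 0 0.1;0 0 0 0 0.1;0 0 0 0 0.1;0 0 0 0 0.1;0 0 -0.5 0 0.1;0 0 -1 0 0.1;0 0 -2 0 0.1;0 0 -3 0 0.1;0 0 -3 0 0.1;0 0 -3 0 0.1;0 0 -3 0 0.1;0 0 0 0 0.1;0 0 0 0 0.1;0 0 0 0 0.1"
}}

```text
clock: 15.55
position: [0.5129, 0.4069, 0.1825]
tool_rot: [0.146, 0.989, -0.0, -0.0]
wrist_force: [-0.6, -0.2, 0.4]
opening: 0.553
gripper_force: 0.0
```

```bash
python3 - <<'E'
from workcell import cams
import cv2
a=cams.read_camera("side")["image"]
cv2.imwrite("pics/s8.png",cv2.resize(a[150:300,160:360],(800,600),interpolation=cv2.INTER_CUBIC))
E
```

```text
(no output)
```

View pics/s8.png

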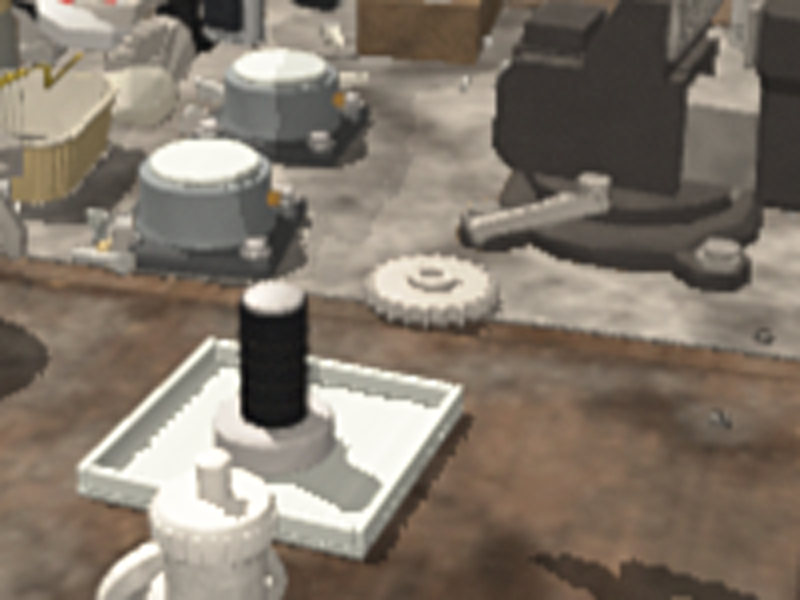

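The tool stands upright and centred in the tray, at about (274,400) in the crop. The cover at (204,165) is seated and level like the other one.

```bash
python3 -c "
from workcell import job
print(job.close_job())"
```

```text
the job is handed in; nothing more can be done
None
```

I pressed the cover home and level with the seating tool, left the tool standing upright and released in the tray, and handed the job in at about 15.6 s of the 48 s; it returned no verdict.

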